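# Primed kit parts to the drying rack, in order

### The arm

A 6-joint arm with a two-finger parallel gripper is mounted at the origin on the work surface. World frame = base frame: x ahead of the robot, y to its left, z up, the work surface at z = 0. Lengths are in mm, angles in rad, forces in N, time in s.
With the tool pointing down it reaches from about 275 to 750 mm from the base axis. Payload 10.2 kg.
Tool frame: the origin (TCP) lies at the centre of the arm's flange, where the gripper is bolted on; the fingertips stand 166 mm ahead of it and the grasp point (between the pads) lies 147 mm ahead of it; z points along the fingers, y is the line along which they close (so a half turn about z gives the same grasp; the last joint's range is limited). The gripper opens to 88 mm and grips with 3 to 60 N. Pads are 18 mm wide; open, the fingers measure 123 mm over their backs; the gripper's body (75 mm by 187 mm) begins 45 mm behind the grasp point.
Start: joints at [1.052, 0.313, 1.498, -0, 1.331, -0.223], TCP at [153.054, 502.202, 404.72] pointing down, gripper open.
Joint ranges: [-2.94, 2.94], [-0.97, 2.17], [0.19, 2.56], [-1.23, 4.37], [0.02, 3.11], [-2.88, 2.88]. Speed limits (rad/s): [2.39, 2.39, 3.01, 3.14, 3.14, 3.14].

### API

Orientations are given as [roll, pitch, yaw] about the fixed x, y, z axes, in that order (R = Rz(yaw) Ry(pitch) Rx(roll)).
In Python, from cell import r gives the robot as it stands. The module is installed in compiled form; this text tells all that it offers.
- The arm moves only by the tool apply_moves, never from a script. Its argument "targets" is a list that holds one entry, the list of rows, each a list of 6 numbers: the shift along the tool's x, y, z in mm, then the turn, a rotation vector about the tool's x, y, z in degrees. A call has exactly 8 rows; each row shifts and turns the commanded pose from where the row before left it, along the tool's axes as they then stand; what a row does not reach is not made up. A row lasts 1/10 s, in which the tool goes at most 50 mm and 8.59 degrees, less where a joint would pass 70% of its speed; a pose out of reach is approached as far as the arm can. A call is refused whole if a number of a shift passes 50 or a number of a turn 8.59, either way. A call with a gripper value outside its range is refused whole. "fingers" is the finger opening in mm, from 0 to 88.1, set as the call begins (left out, the last holds). The fingers move at their own pace and stop on an object; the grip force is fixed at half the most. Time passes only in rows, so rows that do not move let the fingers close, or fill a call up. It gives the time, the measured TCP pose, the force, the opening and the grip force at its end, in the units of the state.
- r.get_obs(): the state, without advancing time (a new reading comes with each control period).
- r.grab_frame(name): name is "side" or "top" or "wrist"; returns a dict with "frame" (384x512x3 uint8, red, green, blue), "fovy" (degrees; the focal length in pixels is half the picture's height over the tangent of half this angle, whatever the lens; pixels are square), "cx", "cy" (the principal point, pixels), "R" (3x3) and "t" (3): a world point X has camera coordinates R X + t. Camera axes: x right, y down, z forward; pixel columns grow to the right and rows downward; lengths in mm; the calibration is good to about 2 mm. A picture is of the moment at which its call begins. There is no depth.
- r.close_job(): hands the job in; it is judged then, once.
The state is a dict: "clock": time; "joint_pos": joint angles; "dq": joint speeds; "joint_efforts": joint torques, N m; "position": TCP position; "ee_rot": TCP orientation; "force": force on the tool from outside, world axes, zero at the start; "moment": the same for the moment, N m; "grip_width": opening from 0.0 (shut) to 1.0 (fully open); "grip_force": force on a finger pad.
Only numpy, scipy, OpenCV 4.12 (cv2) and the standard library are available. Lean on these libraries where they do the work, as an engineer would, in place of code of your own. Each camera call takes 0.05 s, during which the arm holds its last target. There are 200 camera calls.

### The job

The four primed kit parts on their painting handles stand in the spraying rack in the order in which they will be fitted to the model. Move them all into the empty drying rack in the same order from left to right, as seen from the robot: one handle in each well, standing upright and fully down. Do not let any of them tip over.

Things in the scene. Friction and masses are not known exactly. Their poses are not given: they have to be found in the camera images.
- sprocket: Loose painting handle, 60 to 130 g, topped by a light grey flat toothed drive sprocket (disc 30 mm across, top 70 mm above underside). Black round upright grip 34 mm in diameter from 8 to 56 mm above the underside, on a rubber foot 38 mm wide, 8 mm high. Origin: centre of the foot's underside; z up; yaw arbitrary. Gripped 42 mm up, fingers clear blocks and neighbours.
- bogie: Loose painting handle, 60 to 130 g, topped by a light grey twin-wheel bogie with bracket (30 x 18 mm, top 78 mm above underside). Black round upright grip 34 mm in diameter from 8 to 56 mm above the underside, on a rubber foot 38 mm wide, 8 mm high. Origin: centre of the foot's underside; z up; yaw arbitrary. Gripped 42 mm up, fingers clear blocks and neighbours.
- cupola: Loose painting handle, 60 to 130 g, topped by a light grey low domed cupola with six vision blocks (31 mm across, top 71 mm above underside). Black round upright grip 34 mm in diameter from 8 to 56 mm above the underside, on a rubber foot 38 mm wide, 8 mm high. Origin: centre of the foot's underside; z up; yaw arbitrary. Gripped 42 mm up, fingers clear blocks and neighbours.
- drum: Loose painting handle, 60 to 130 g, topped by a light grey upright ribbed fuel drum (19 mm across, top 79 mm above underside). Black round upright grip 34 mm in diameter from 8 to 56 mm above the underside, on a rubber foot 38 mm wide, 8 mm high. Origin: centre of the foot's underside; z up; yaw arbitrary. Gripped 42 mm up, fingers clear blocks and neighbours.
- spray_rack: Spraying rack, full at the start. Fixed; base board 70 mm (x, away from the robot) by 262 mm (y, along the row to its left end as the robot sees it), turned up to 0.45 rad; 22 mm high end plates. Origin: centre of underside. On it four one-well blocks form round wells 50 mm wide, 8 mm deep at x = 0, y = +93, +31, -31, -93 mm (left to right); floors at z = 11 mm, rims 19 mm.
- dry_rack: Drying rack, empty at the start, one piece of plywood. Fixed; base board 70 mm (x, away from the robot) by 262 mm (y, along the row to its left end as the robot sees it), turned up to 0.45 rad; 22 mm high end plates. Origin: centre of underside. It has four round wells 50 mm wide, 8 mm deep at x = 0, y = +93, +31, -31, -93 mm (left to right); floors at z = 11 mm, rims 19 mm.
- block_sprocket: Fixed wooden block of the spraying rack, one of four alike side by side: the one in whose well the sprocket stands at the start. 61 x 61 x 14 mm, well 50 mm wide, 8 mm deep. Origin: centre of its underside; well floor 6 mm above it. It stays where it is.
- block_bogie: Fixed wooden block of the spraying rack, one of four alike side by side: the one in whose well the bogie stands at the start. 61 x 61 x 14 mm, well 50 mm wide, 8 mm deep. Origin: centre of its underside; well floor 6 mm above it. It stays where it is.
- block_cupola: Fixed wooden block of the spraying rack, one of four alike side by side: the one in whose well the cupola stands at the start. 61 x 61 x 14 mm, well 50 mm wide, 8 mm deep. Origin: centre of its underside; well floor 6 mm above it. It stays where it is.
- block_drum: Fixed wooden block of the spraying rack, one of four alike side by side: the one in whose well the drum stands at the start. 61 x 61 x 14 mm, well 50 mm wide, 8 mm deep. Origin: centre of its underside; well floor 6 mm above it. It stays where it is.

How it is judged:
By the outcome, as a careful person would: the job done as asked, in the order asked, and still so for the second after the job is handed in, with the robot touching nothing.
It also fails if it takes over 104 s, if anything falls off the work surface, if the arm or the gripper's body presses on something with over 40 N, if the wrist force passes 120 N, or if a joint passes its speed limit or range.

## Working session

There is one attempt and no reset: what is moved stays moved. The work goes in short steps, Python scripts to look and compute and a tool call to move; the robot and the scene stay as the last step left them, time stands still between calls to the robot, and variables do not carry over. Pictures are saved under pics/ and viewed, at most 14 in all, crops included, and the job is handed in when it is done.

Besides the shell and the picture viewer there is one more tool, called after "Emit:" in YAML: its name, and indented under it one key for each argument. apply_moves: Moves the arm, as the interface text tells. Its arguments: {"type":"object","properties":{"targets":{"type":"array"},"fingers":{"type":"number"}},"required":["targets"]}

```bash
mkdir -p pics; ls
python3 - <<'E'
from cell import r
import cv2
for n in("top","side"):
    f=r.grab_frame(n); cv2.imwrite(f"pics/{n}0.png",f["frame"][:,:,::-1]); print(n,f["fovy"],f["cx"],f["cy"],f["R"],f["t"])
o=r.get_obs(); print(o)
E
```

```text
pics
top 55.94254388430858 253.97614086103462 188.33797038570324 [[-0.01097702 -0.99949454 -0.02983565]
 [-0.99457136  0.01400087 -0.1031105 ]
 [ 0.10347611  0.02854184 -0.99422234]] [ 26.29622459 523.14282175 809.20296743]
side 53.39326926605044 253.65029339016075 190.23658979726773 [[-0.8461008  -0.53301973  0.00184475]
 [-0.3262321   0.51510864 -0.79261321]
 [ 0.42152824 -0.67123249 -0.60972198]] [470.27809781 216.1447683  535.29541365]
{'clock': 0.1, 'joint_pos': array([ 1.05162066e+00,  3.13393808e-01,  1.49829217e+00,  2.50049672e-05,
        1.33102354e+00, -2.23386262e-01]), 'dq': array([ 1.23069801e-03, -2.38345916e-03, -3.96979617e-03,  1.11809935e-03,
       -1.20246521e-03, -3.30769173e-05]), 'joint_efforts': array([ 2.97421815e-03, -4.02811110e+01, -2.52641004e+01,  6.94642123e-02,
        3.42681992e-02, -1.02375711e-04]), 'position': array([153.02736707, 502.18155565, 404.2442739 ]), 'ee_rot': array([-3.14050891e+00, -2.71103744e-04,  2.84579715e+00]), 'force': array([ 0.23786806, -0.37139725, -0.25722209]), 'moment': array([-0.00955708, -0.02899875, -0.00884497]), 'grip_force': 0.0, 'grip_width': 0.9971796951971664}
```

View pics/top0.png

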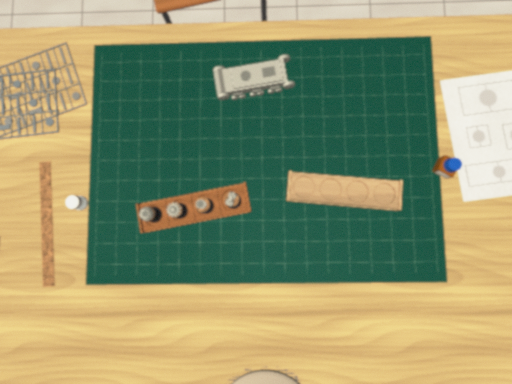

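View pics/side0.png

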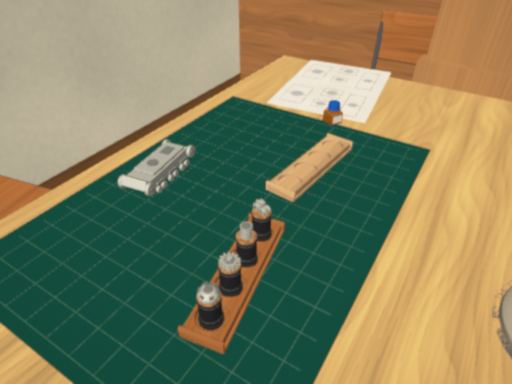

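Run:
```python
import cv2
a=cv2.imread("pics/top0.png")
cv2.imwrite("pics/c1.png",cv2.resize(a[160:250,125:265],None,fx=5.7,fy=5.7,interpolation=cv2.INTER_CUBIC)[:,:800])
cv2.imwrite("pics/c2.png",cv2.resize(a[150:230,275:415],None,fx=5.7,fy=5.7,interpolation=cv2.INTER_CUBIC)[:,:800])
```

```text
(no output)
```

View pics/c1.png

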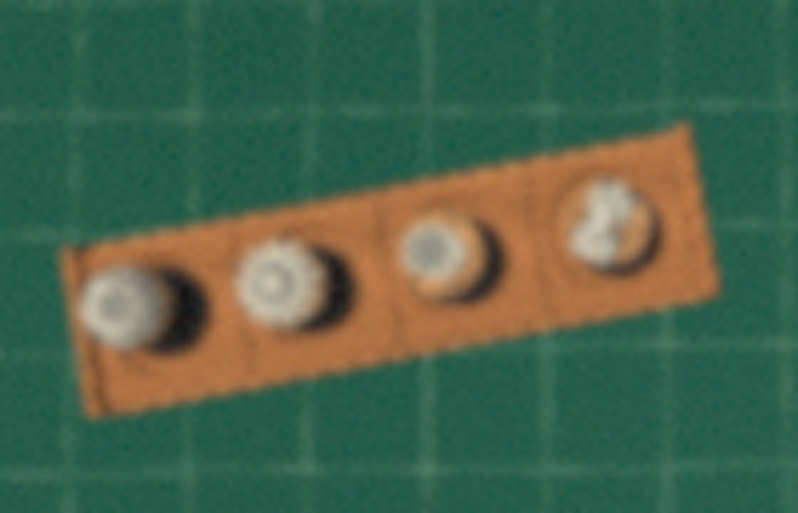

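View pics/c2.png

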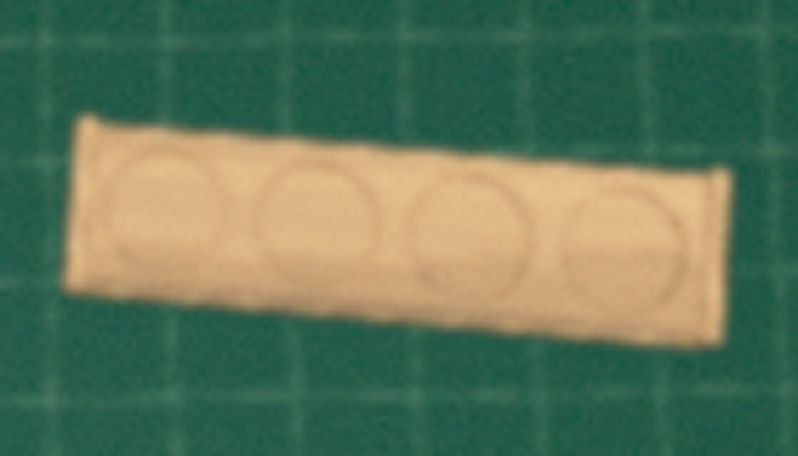

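```bash
cat > h.py <<'E'
import numpy as np,cv2
from scipy.spatial.transform import Rotation as Rn
def pix2w(f,uv,z):
    fl=192/np.tan(np.radians(f["fovy"])/2)
    uv=np.atleast_2d(uv); d=np.c_[(uv[:,0]-f["cx"])/fl,(uv[:,1]-f["cy"])/fl,np.ones(len(uv))]@f["R"]
    c=-f["R"].T@f["t"]; z=np.broadcast_to(z,len(uv))
    return c+d*((z-c[2])/d[:,2])[:,None]
def w2pix(f,X):
    fl=192/np.tan(np.radians(f["fovy"])/2); p=np.atleast_2d(X)@f["R"].T+f["t"]
    return p[:,:2]/p[:,2:]*fl+[f["cx"],f["cy"]]
def loc(pose,P):  # rack x,y,yaw ; local pts
    c,s=np.cos(pose[2]),np.sin(pose[2]); P=np.atleast_2d(P)
    return np.c_[pose[0]+c*P[:,0]-s*P[:,1],pose[1]+s*P[:,0]+c*P[:,1]]
Y=np.array([93,31,-31,-93.])
E
python3 - <<'E'
from cell import r
from h import *
f=r.grab_frame("top")
g=lambda a,o:(np.array(a)+.5)/5.7-.5+o
C=[[35,131],[-35,131],[35,-131],[-35,-131]]
from scipy.optimize import least_squares
for n,c,o in(("spray",[[62,250],[90,418],[690,122],[720,296]],(125,160)),("dry",[[80,117],[65,292],[733,170],[722,348]],(275,150))):
    w=pix2w(f,g(c,o),22); print(n,w.round(1)); print([np.linalg.norm(w[i]-w[j]).round(1) for i,j in((0,1),(2,3),(0,2),(1,3))])
    s=least_squares(lambda p:(loc(p,C)-w[:,:2]).ravel(),[400,0,0]).x; print(s, abs(loc(s,C)-w[:,:2]).max()); print(loc(s,np.c_[0*Y,Y]).round(1))
print(pix2w(f,g([[118,303],[273,284],[432,250],[604,226]],(125,160)),[82,81,90,89]).round(1))
print(pix2w(f,g([[164,208],[316,226],[471,237],[624,250]],(275,150)),19).round(1))
print(pix2w(f,[[95,46],[431,38],[446,280],[87,284]],0).round(1))
E
```

```text
spray [[492.3 298.   22. ]
 [423.7 284.9  22. ]
 [541.5  39.2  22. ]
 [470.2  27.6  22. ]]
[np.float64(69.9), np.float64(72.3), np.float64(263.4), np.float64(261.4)]
[4.81920474e+02 1.62400067e+02 1.82767764e-01] 1.376373678856453
[[465.  253.9]
 [476.3 192.9]
 [487.6 131.9]
 [498.8  70.9]]
dry [[ 565.6  -61.5   22. ]
 [ 493.9  -53.9   22. ]
 [ 539.8 -324.6   22. ]
 [ 468.  -316.4   22. ]]
[np.float64(72.1), np.float64(72.3), np.float64(264.4), np.float64(263.8)]
[ 5.16845851e+02 -1.89116119e+02 -9.88319863e-02] 1.6855645355767024
[[ 526.   -96.6]
 [ 519.9 -158.3]
 [ 513.8 -220. ]
 [ 507.7 -281.7]]
[[467.9 254.3  82. ]
 [474.4 195.3  81. ]
 [486.  133.1  90. ]
 [494.3  68.4  89. ]]
[[ 528.   -95.2   19. ]
 [ 519.7 -156.7   19. ]
 [ 514.4 -219.1   19. ]
 [ 508.2 -280.4   19. ]]
[[ 893.5  418.4    0. ]
 [ 892.  -419.3    0. ]
 [ 308.7 -417.7    0. ]
 [ 305.   417.     0. ]]
```

```bash
cat >> h.py <<'E'
def plan(x,y,zg,t):
    "shift in present tool axes to bring grasp point to x,y,zg; turn about tool z for closing line along rack x"
    from cell import r
    o=r.get_obs(); R=Rn.from_euler("xyz",o["ee_rot"]).as_matrix(); p=o["position"]
    d=R.T@(np.array([x,y,zg+147])-p)
    yaw=t+np.pi/2; dy=(yaw-o["ee_rot"][2]+np.pi)%(2*np.pi)-np.pi
    R2=Rn.from_euler("xyz",[np.pi,0,yaw]).as_matrix()
    print("clock",o["clock"].__round__(2),"tcp",p.round(1),"rpy",o["ee_rot"].round(4),"grip",round(o["grip_width"]*88.1,1))
    print("shift now",d.round(1),"turn z deg",round(-np.degrees(dy),1),"shift after turn",(R2.T@(np.array([x,y,zg+147])-p)).round(1))
E
python3 -c "
from h import *
plan(495,69,150,.183)"
```

```text
clock 0.15 tcp [153.  502.2 404.3] rpy [-3.1407e+00 -2.0000e-04  2.8458e+00] grip 88.0
shift now [-453.4 -314.6  107.5] turn z deg 62.6 shift after turn [-488.2  257.4  107.3]
```

Emit:
apply_moves:
  targets:
    - [[0, 0, 0, 0, 0, 7.8], [0, 0, 0, 0, 0, 7.8], [0, 0, 0, 0, 0, 7.8], [0, 0, 0, 0, 0, 7.8], [0, 0, 0, 0, 0, 7.8], [0, 0, 0, 0, 0, 7.8], [0, 0, 0, 0, 0, 7.8], [0, 0, 0, 0, 0, 7.8]]
  fingers: 88

```text
clock: 0.95
position: [153.0, 502.2, 404.5]
ee_rot: [-3.141, 0.0, 1.751]
force: [0.6, -0.4, -0.3]
grip_width: 1.001
grip_force: 0.0
```

```bash
python3 -c "
from h import *
plan(495,69,150,.183)"
```

```text
clock 0.95 tcp [153.  502.2 404.5] rpy [-3.1412e+00  5.0000e-04  1.7511e+00] grip 88.2
shift now [-487.4  258.8  107.6] turn z deg -0.2 shift after turn [-488.2  257.4  107.5]
```

Emit:
apply_moves:
  targets:
    - [[-15, 8, 3, 0, 0, 0], [-35, 18, 8, 0, 0, 0], [-35, 18, 8, 0, 0, 0], [-35, 18, 8, 0, 0, 0], [-35, 18, 8, 0, 0, 0], [-35, 18, 8, 0, 0, 0], [-35, 18, 8, 0, 0, 0], [-35, 18, 8, 0, 0, 0]]

```text
clock: 1.75
position: [333.5, 270.0, 345.4]
ee_rot: [3.142, -0.0, 1.757]
force: [0.5, 0.8, 0.1]
grip_width: 1.001
grip_force: 0.0
```

Emit:
apply_moves:
  targets:
    - [[-35, 19, 8, 0, 0, 0], [-35, 19, 8, 0, 0, 0], [-35, 19, 8, 0, 0, 0], [-35, 19, 8, 0, 0, 0], [-35, 19, 8, 0, 0, 0], [-32, 19, 8, 0, 0, 0], [-20, 10, 0, 0, 0, 0], [0, 0, 0, 0, 0, 0]]

```text
clock: 2.55
position: [497.7, 69.4, 297.2]
ee_rot: [-3.141, 0.0, 1.754]
force: [-0.3, 0.5, 0.3]
grip_width: 0.998
grip_force: 0.0
```

Run:
```python
from h import *
from cell import r
plan(495,69,53,.183)
f=r.grab_frame("wrist"); cv2.imwrite("pics/w1.png",f["frame"][:,:,::-1]); np.savez("w1.npz",**f)
print(f["fovy"],f["cx"],f["cy"],f["R"],f["t"], -f["R"].T@f["t"])
X=np.array([[465,253.9],[476.3,192.9],[487.6,131.9],[498.8,70.9]])
print(w2pix(f,np.c_[X,[82,81,90,89]]).round(1)); print(w2pix(f,np.c_[X,[19]*4]).round(1))
```

```text
clock 2.55 tcp [497.7  69.4 297.2] rpy [-3.1413e+00  2.0000e-04  1.7538e+00] grip 87.9
shift now [ 0.1 -2.7 97.2] turn z deg -0.0 shift after turn [ 0.1 -2.7 97.2]
58.4975607601417 251.52518750668378 185.8837998627405 [[ 9.83157992e-01  1.82756912e-01  5.22578407e-04]
 [ 1.73654890e-01 -9.35076351e-01  3.08992229e-01]
 [ 5.69591162e-02 -3.03697431e-01 -9.51064419e-01]] [-503.12323895  -30.76446394  281.51654125] [483.95709979 148.67797713 277.5092674 ]
[[ 252.6 -177.6]
 [ 252.4  -19. ]
 [ 252.3  108.2]
 [ 252.   214.6]]
[[ 252.3 -106.6]
 [ 252.1    4.8]
 [ 252.    99.1]
 [ 251.8  180.1]]
```

View pics/w1.png

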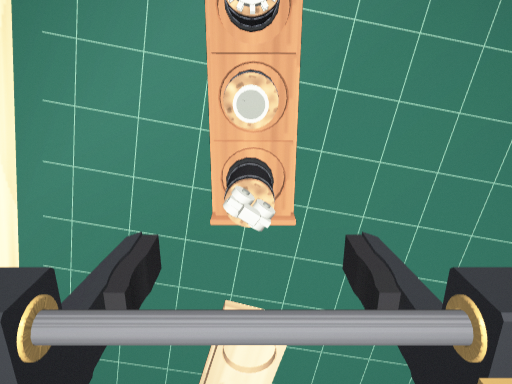

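Run:
```python
import cv2
a=cv2.imread("pics/w1.png")
cv2.imwrite("pics/w1c.png",cv2.resize(a[0:240,195:315],None,fx=2.5,fy=2.5,interpolation=cv2.INTER_CUBIC))
```

```text
(no output)
```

View pics/w1c.png

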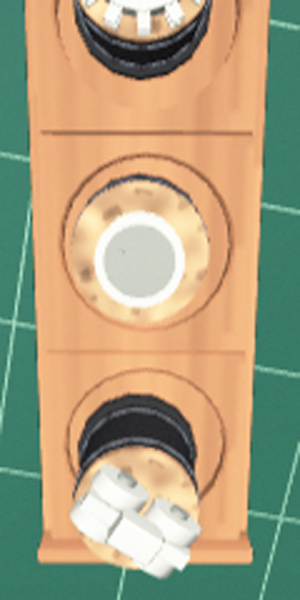

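Run:
```python
from h import *
f=dict(np.load("w1.npz"))
pose=[481.9,162.4,.183]
w=pix2w(f,[[249.8,202.8],[250,158],[251.4,98],[249,207],[251,105]],[67,19,67,89,90]); print(w.round(1))
c,s=np.cos(.183),np.sin(.183)
print((np.c_[w[:,0]-pose[0],w[:,1]-pose[1]]@np.array([[c,-s],[s,c]])).round(1))
```

```text
[[497.6  69.8  67. ]
 [494.1  88.2  19. ]
 [486.4 135.6  67. ]
 [496.2  75.3  89. ]
 [486.6 133.4  90. ]]
[[ -1.4 -93.9]
 [ -1.5 -75.2]
 [ -0.4 -27.2]
 [ -1.8 -88.2]
 [ -0.6 -29.4]]
```

Emit:
apply_moves:
  targets:
    - [[0.5, 0, 7, 0, 0, 0], [0, 0, 18, 0, 0, 0], [0, 0, 18, 0, 0, 0], [0, 0, 18, 0, 0, 0], [0, 0, 18, 0, 0, 0], [0, 0, 12, 0, 0, 0], [0, 0, 6, 0, 0, 0], [0, 0, 0, 0, 0, 0]]

```text
clock: 3.4
position: [496.2, 72.2, 200.3]
ee_rot: [-3.141, -0.0, 1.757]
force: [0.2, 0.5, 0.0]
grip_width: 1.0
grip_force: 0.0
```

Emit:
apply_moves:
  targets:
    - [[0, 0, 0, 0, 0, 0], [0, 0, 0, 0, 0, 0], [0, 0, 0, 0, 0, 0], [0, 0, 0, 0, 0, 0], [0, 0, 0, 0, 0, 0], [0, 0, 0, 0, 0, 0], [0, 0, 0, 0, 0, 0], [0, 0, 0, 0, 0, 0]]
  fingers: 20

```text
clock: 4.2
position: [496.5, 71.8, 200.7]
ee_rot: [-3.142, 0.0, 1.757]
force: [-0.5, -0.7, 1.4]
grip_width: 0.379
grip_force: 30.0
```

Emit:
apply_moves:
  targets:
    - [[0, 0, -3, 0, 0, 0], [0, 0, -6, 0, 0, 0], [0, 0, -8, 0, 0, 0], [0, 0, -8, 0, 0, 0], [0, 0, -8, 0, 0, 0], [0, 0, -8, 0, 0, 0], [0, 0, -8, 0, 0, 0], [0, 0, -6, 0, 0, 0]]

```text
clock: 5.0
position: [496.6, 71.8, 256.6]
ee_rot: [3.141, 0.0, 1.757]
force: [0.1, 0.4, -1.0]
grip_width: 0.377
grip_force: 30.0
```

Run:
```python
from h import *
plan(508.2,-278.7,108,-.099)
```

```text
clock 5.0 tcp [496.6  71.8 256.6] rpy [3.1410e+00 2.0000e-04 1.7568e+00] grip 33.2
shift now [-346.6  -53.4    1.6] turn z deg 16.3 shift after turn [-347.6   46.2    1.6]
```

Emit:
apply_moves:
  targets:
    - [[0, 0, 0, 0, 0, 2.3], [0, 0, 0, 0, 0, 5], [0, 0, 0, 0, 0, 5], [0, 0, 0, 0, 0, 4], [-12, 2, 0, 0, 0, 0], [-28, 4, 0, 0, 0, 0], [-36, 5, 0, 0, 0, 0], [-36, 5, 0, 0, 0, 0]]

```text
clock: 5.8
position: [501.3, -43.1, 255.9]
ee_rot: [3.141, 0.0, 1.475]
force: [0.4, 0.4, 0.3]
grip_width: 0.376
grip_force: 30.0
```

Emit:
apply_moves:
  targets:
    - [[-36, 5, 0, 0, 0, 0], [-36, 5, 0, 0, 0, 0], [-36, 5, 0, 0, 0, 0], [-36, 5, 0, 0, 0, 0], [-36, 5, 0, 0, 0, 0], [-30, 3, 0, 0, 0, 0], [-18, 2, 0, 0, 0, 0], [-8, 0, 0, 0, 0, 0]]

```text
clock: 6.6
position: [507.7, -280.7, 255.6]
ee_rot: [-3.142, -0.0, 1.472]
force: [0.4, 0.1, -0.8]
grip_width: 0.376
grip_force: 30.0
```

Emit:
apply_moves:
  targets:
    - [[0, 0, 0, 0, 0, 0], [0, 0, 0, 0, 0, 0], [0, 0, 0, 0, 0, 0], [0, 0, 0, 0, 0, 0], [0, 0, 0, 0, 0, 0], [0, 0, 0, 0, 0, 0], [0, 0, 0, 0, 0, 0], [0, 0, 0, 0, 0, 0]]

```text
clock: 7.4
position: [508.1, -279.0, 255.7]
ee_rot: [-3.142, -0.0, 1.472]
force: [0.6, -0.1, -0.6]
grip_width: 0.375
grip_force: 30.0
```

Run:
```python
from h import *
from cell import r
plan(508.2,-278.7,53,-.099)
f=r.grab_frame("wrist"); cv2.imwrite("pics/w2.png",f["frame"][:,:,::-1]); np.savez("w2.npz",**f)
X=loc([517.5,-188.5,-.099],np.c_[0*Y,Y]); print(X.round(1),w2pix(f,np.c_[X,[19]*4]).round(1))
```

```text
clock 7.4 tcp [ 508.1 -279.   255.7] rpy [-3.1416 -0.      1.4723] grip 33.1
shift now [ 0.3  0.1 55.7] turn z deg 0.0 shift after turn [ 0.3  0.1 55.7]
[[ 526.7  -96. ]
 [ 520.6 -157.7]
 [ 514.4 -219.3]
 [ 508.3 -281. ]] [[ 250.7 -138.8]
 [ 250.7   -2.3]
 [ 250.6  109.6]
 [ 250.6  203.1]]
```

View pics/w2.png

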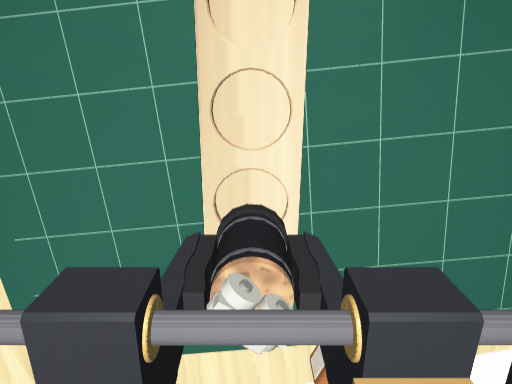

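Run:
```python
from h import *
f=dict(np.load("w2.npz"))
w=pix2w(f,[[252,205.5],[252,167.5],[251.5,109]],[74.7,19,19]);print(w)
```

```text
[[ 511.10447182 -261.29674353   74.7       ]
 [ 511.68554193 -256.36785343   19.        ]
 [ 515.01979039 -219.01342194   19.        ]]
```

Emit:
apply_moves:
  targets:
    - [[-1, 0, 5, 0, 0, 0], [0, 0, 10, 0, 0, 0], [0, 0, 11, 0, 0, 0], [0, 0, 11, 0, 0, 0], [0, 0, 8, 0, 0, 0], [0, 0, 5, 0, 0, 0], [0, 0, 3, 0, 0, 0], [0, 0, 1.5, 0, 0, 0]]

```text
clock: 8.25
position: [508.0, -280.1, 201.1]
ee_rot: [3.142, 0.0, 1.472]
force: [-0.5, -0.7, -0.8]
grip_width: 0.376
grip_force: 30.0
```

Emit:
apply_moves:
  targets:
    - [[0, 0, 0, 0, 0, 0], [0, 0, 0, 0, 0, 0], [0, 0, 0, 0, 0, 0], [0, 0, 0, 0, 0, 0], [0, 0, 0, 0, 0, 0], [0, 0, 0, 0, 0, 0], [0, 0, 0, 0, 0, 0], [0, 0, 0, 0, 0, 0]]

```text
clock: 9.05
position: [508.0, -280.1, 201.2]
ee_rot: [-3.142, -0.0, 1.472]
force: [0.1, -0.0, -0.7]
grip_width: 0.374
grip_force: 30.0
```

Emit:
apply_moves:
  targets:
    - [[0, 0, 0.3, 0, 0, 0], [0, 0, 0.3, 0, 0, 0], [0, 0, 0.2, 0, 0, 0], [0, 0, 0, 0, 0, 0], [0, 0, 0, 0, 0, 0], [0, 0, 0, 0, 0, 0], [0, 0, 0, 0, 0, 0], [0, 0, 0, 0, 0, 0]]

```text
clock: 9.85
position: [508.0, -280.1, 200.7]
ee_rot: [3.142, 0.0, 1.472]
force: [-2.9, 1.5, 6.1]
grip_width: 0.38
grip_force: 30.0
```

Emit:
apply_moves:
  targets:
    - [[0, 0, 0, 0, 0, 0], [0, 0, 0, 0, 0, 0], [0, 0, 0, 0, 0, 0], [0, 0, 0, 0, 0, 0], [0, 0, 0, 0, 0, 0], [0, 0, 0, 0, 0, 0], [0, 0, 0, 0, 0, 0], [0, 0, 0, 0, 0, 0]]
  fingers: 88

```text
clock: 10.65
position: [508.0, -280.1, 200.4]
ee_rot: [-3.142, 0.0, 1.472]
force: [-0.4, 0.2, 0.4]
grip_width: 0.998
grip_force: 0.0
```

Emit:
apply_moves:
  targets:
    - [[0, 0, -5, 0, 0, 0], [0, 0, -15, 0, 0, 0], [0, 0, -15, 0, 0, 0], [0, 0, -15, 0, 0, 0], [0, 0, -15, 0, 0, 0], [0, 0, -15, 0, 0, 0], [0, 0, -12, 0, 0, 0], [0, 0, -5, 0, 0, 0]]

```text
clock: 11.45
position: [508.0, -280.1, 298.8]
ee_rot: [3.14, 0.001, 1.472]
force: [0.3, 0.7, 0.5]
grip_width: 0.999
grip_force: 0.0
```

Run:
```python
from h import *
from cell import r
plan(486.5,134.0,150,.183)
f=r.grab_frame("wrist"); cv2.imwrite("pics/w3.png",f["frame"][:,:,::-1]); np.savez("w3.npz",**f)
```

```text
clock 11.45 tcp [ 508.  -280.1  298.8] rpy [3.1401e+00 1.0000e-03 1.4722e+00] grip 88.0
shift now [410.  -62.2   1.3] turn z deg -16.1 shift after turn [411.1  54.2   1.8]
```

View pics/w3.png

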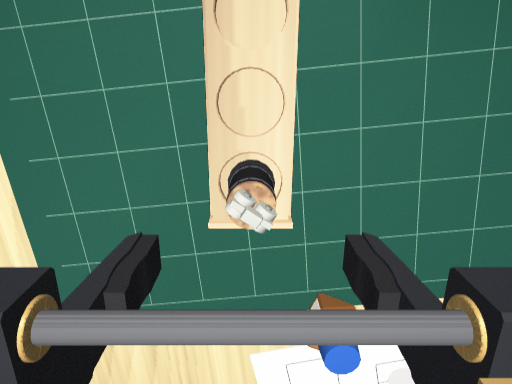

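Emit:
apply_moves:
  targets:
    - [[0, 0, 0, 0, 0, -5], [0, 0, 0, 0, 0, -7.1], [0, 0, 0, 0, 0, -4], [15, 2, 0, 0, 0, 0], [35, 5, 0, 0, 0, 0], [44, 6, 0, 0, 0, 0], [44, 6, 0, 0, 0, 0], [44, 6, 0, 0, 0, 0]]

```text
clock: 12.3
position: [498.7, -94.0, 297.1]
ee_rot: [-3.141, -0.001, 1.751]
force: [-0.1, -0.4, 0.7]
grip_width: 0.998
grip_force: 0.0
```

Emit:
apply_moves:
  targets:
    - [[44, 6, 0, 0, 0, 0], [44, 6, 0, 0, 0, 0], [44, 6, 0, 0, 0, 0], [40, 5, 0, 0, 0, 0], [30, 4, 0, 0, 0, 0], [18, 2, 0, 0, 0, 0], [9, 0, 0, 0, 0, 0], [0, 0, 0, 0, 0, 0]]

```text
clock: 13.1
position: [485.9, 134.8, 297.2]
ee_rot: [-3.141, -0.0, 1.754]
force: [-0.5, -0.4, -0.2]
grip_width: 0.997
grip_force: 0.0
```

Emit:
apply_moves:
  targets:
    - [[0, 0, 0, 0, 0, 0], [0, 0, 0, 0, 0, 0], [0, 0, 0, 0, 0, 0], [0, 0, 0, 0, 0, 0], [0, 0, 0, 0, 0, 0], [0, 0, 0, 0, 0, 0], [0, 0, 0, 0, 0, 0], [0, 0, 0, 0, 0, 0]]

```text
clock: 13.9
position: [486.5, 133.9, 297.4]
ee_rot: [-3.142, 0.0, 1.753]
force: [0.5, 0.5, 0.1]
grip_width: 1.001
grip_force: 0.0
```

Run:
```python
from h import *
from cell import r
plan(486.5,134.3,53.3,.183)
f=r.grab_frame("wrist"); np.savez("w4.npz",**f)
a=f["frame"][:,:,::-1]
cv2.imwrite("pics/w4c.png",cv2.resize(a[0:240,170:330],None,fx=2.5,fy=2.5,interpolation=cv2.INTER_CUBIC))
```

```text
clock 13.9 tcp [486.5 133.9 297.4] rpy [-3.1416  0.      1.7532] grip 88.2
shift now [ 0.4  0.1 97.1] turn z deg -0.0 shift after turn [ 0.4  0.1 97.1]
```

View pics/w4c.png

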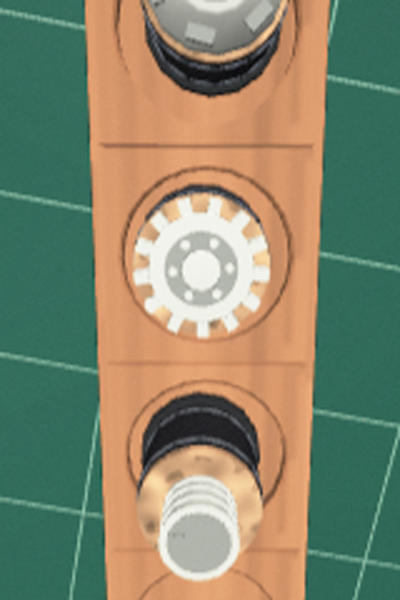

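```bash
cat >> h.py <<'E'
def rack(w,pose): 
    c,s=np.cos(pose[2]),np.sin(pose[2]); return (np.c_[w[:,0]-pose[0],w[:,1]-pose[1]]@np.array([[c,-s],[s,c]]))
SP=[481.9,162.4,.183]
E
python3 - <<'E'
from h import *
f=dict(np.load("w4.npz"))
w=pix2w(f,[[250,202.8],[249.6,216.4],[250,156.8],[250.4,107.6]],[67,90,19,81]); print(w.round(1),rack(w,SP).round(1))
E
```

```text
[[486.6 134.3  67. ]
 [486.4 134.4  90. ]
 [482.9 153.6  19. ]
 [475.6 195.7  81. ]] [[ -0.5 -28.5]
 [ -0.7 -28.4]
 [ -0.7  -8.8]
 [ -0.2  33.9]]
```

Emit:
apply_moves:
  targets:
    - [[0.5, 0, 7, 0, 0, 0], [0, 0, 18, 0, 0, 0], [0, 0, 18, 0, 0, 0], [0, 0, 18, 0, 0, 0], [0, 0, 18, 0, 0, 0], [0, 0, 12, 0, 0, 0], [0, 0, 6, 0, 0, 0], [0, 0, 0, 0, 0, 0]]

```text
clock: 14.75
position: [486.4, 134.4, 199.9]
ee_rot: [-3.141, -0.0, 1.753]
force: [-0.4, 0.0, -0.6]
grip_width: 1.001
grip_force: 0.0
```

Emit:
apply_moves:
  targets:
    - [[0, 0, 0, 0, 0, 0], [0, 0, 0, 0, 0, 0], [0, 0, 0, 0, 0, 0], [0, 0, 0, 0, 0, 0], [0, 0, 0, 0, 0, 0], [0, 0, 0, 0, 0, 0], [0, 0, 0, 0, 0, 0], [0, 0, 0, 0, 0, 0]]
  fingers: 20

```text
clock: 15.55
position: [486.4, 134.4, 200.4]
ee_rot: [-3.142, 0.0, 1.753]
force: [-0.2, 0.3, 1.4]
grip_width: 0.375
grip_force: 30.0
```

Emit:
apply_moves:
  targets:
    - [[0, 0, -3, 0, 0, 0], [0, 0, -6, 0, 0, 0], [0, 0, -8, 0, 0, 0], [0, 0, -8, 0, 0, 0], [0, 0, -8, 0, 0, 0], [0, 0, -8, 0, 0, 0], [0, 0, -8, 0, 0, 0], [0, 0, -6, 0, 0, 0]]

```text
clock: 16.35
position: [486.5, 134.4, 256.3]
ee_rot: [3.141, 0.0, 1.753]
force: [0.3, -0.3, -0.3]
grip_width: 0.378
grip_force: 30.0
```

Run:
```python
from h import *
plan(514.8,-219.2,108,-.099)
```

```text
clock 16.35 tcp [486.5 134.4 256.3] rpy [3.1410e+00 1.0000e-04 1.7532e+00] grip 33.3
shift now [-352.9  -36.3    1.3] turn z deg 16.1 shift after turn [-349.1   63.2    1.3]
```

Emit:
apply_moves:
  targets:
    - [[0, 0, 0, 0, 0, 2.1], [0, 0, 0, 0, 0, 5], [0, 0, 0, 0, 0, 5], [0, 0, 0, 0, 0, 4], [-12, 2, 0, 0, 0, 0], [-28, 5, 0, 0, 0, 0], [-36, 7, 0, 0, 0, 0], [-36, 7, 0, 0, 0, 0]]

```text
clock: 17.15
position: [496.2, 19.1, 255.6]
ee_rot: [3.142, 0.0, 1.475]
force: [1.0, -1.1, -0.1]
grip_width: 0.375
grip_force: 30.0
```

Emit:
apply_moves:
  targets:
    - [[-36, 7, 0, 0, 0, 0], [-36, 7, 0, 0, 0, 0], [-36, 7, 0, 0, 0, 0], [-36, 6, 0, 0, 0, 0], [-36, 6, 0, 0, 0, 0], [-30, 5, 0, 0, 0, 0], [-19, 3, 0, 0, 0, 0], [-8, 1, 0, 0, 0, 0]]

```text
clock: 17.95
position: [514.4, -220.8, 255.4]
ee_rot: [-3.142, 0.0, 1.472]
force: [-0.4, 1.4, -1.0]
grip_width: 0.379
grip_force: 30.0
```

Emit:
apply_moves:
  targets:
    - [[0, 0, 0, 0, 0, 0], [0, 0, 0, 0, 0, 0], [0, 0, 0, 0, 0, 0], [0, 0, 0, 0, 0, 0], [0, 0, 0, 0, 0, 0], [0, 0, 0, 0, 0, 0], [0, 0, 0, 0, 0, 0], [0, 0, 0, 0, 0, 0]]

```text
clock: 18.75
position: [514.8, -219.1, 255.4]
ee_rot: [3.142, -0.0, 1.472]
force: [0.6, 0.7, -0.1]
grip_width: 0.377
grip_force: 30.0
```

Run:
```python
from h import *
plan(514.8,-219.2,53.3,-.099)
```

```text
clock 18.75 tcp [ 514.8 -219.1  255.4] rpy [ 3.1416 -0.      1.4722] grip 33.2
shift now [-0.1  0.  55.1] turn z deg 0.0 shift after turn [-0.1  0.  55.1]
```

Emit:
apply_moves:
  targets:
    - [[0, 0, 5, 0, 0, 0], [0, 0, 11, 0, 0, 0], [0, 0, 12, 0, 0, 0], [0, 0, 11, 0, 0, 0], [0, 0, 8, 0, 0, 0], [0, 0, 4, 0, 0, 0], [0, 0, 2, 0, 0, 0], [0, 0, 1, 0, 0, 0]]

```text
clock: 19.55
position: [514.9, -219.2, 201.4]
ee_rot: [3.141, 0.0, 1.472]
force: [0.3, 1.0, -0.0]
grip_width: 0.38
grip_force: 30.0
```

Emit:
apply_moves:
  targets:
    - [[0, 0, 0.3, 0, 0, 0], [0, 0, 0.3, 0, 0, 0], [0, 0, 0.2, 0, 0, 0], [0, 0, 0, 0, 0, 0], [0, 0, 0, 0, 0, 0], [0, 0, 0, 0, 0, 0], [0, 0, 0, 0, 0, 0], [0, 0, 0, 0, 0, 0]]

```text
clock: 20.35
position: [514.8, -219.1, 200.6]
ee_rot: [-3.142, 0.0, 1.472]
force: [0.4, -0.3, -1.3]
grip_width: 0.375
grip_force: 30.0
```

Emit:
apply_moves:
  targets:
    - [[0, 0, 0.3, 0, 0, 0], [0, 0, 0.3, 0, 0, 0], [0, 0, 0, 0, 0, 0], [0, 0, 0, 0, 0, 0], [0, 0, 0, 0, 0, 0], [0, 0, 0, 0, 0, 0], [0, 0, 0, 0, 0, 0], [0, 0, 0, 0, 0, 0]]

```text
clock: 21.15
position: [514.8, -219.1, 200.4]
ee_rot: [3.141, 0.0, 1.472]
force: [-2.1, 1.0, 5.8]
grip_width: 0.379
grip_force: 30.0
```

Emit:
apply_moves:
  targets:
    - [[0, 0, 0, 0, 0, 0], [0, 0, 0, 0, 0, 0], [0, 0, 0, 0, 0, 0], [0, 0, 0, 0, 0, 0], [0, 0, 0, 0, 0, 0], [0, 0, 0, 0, 0, 0], [0, 0, 0, 0, 0, 0], [0, 0, 0, 0, 0, 0]]
  fingers: 88

```text
clock: 21.95
position: [514.8, -219.1, 200.0]
ee_rot: [-3.142, -0.0, 1.472]
force: [0.0, 1.2, -0.3]
grip_width: 0.994
grip_force: 0.0
```

Emit:
apply_moves:
  targets:
    - [[0, 0, -5, 0, 0, 0], [0, 0, -15, 0, 0, 0], [0, 0, -15, 0, 0, 0], [0, 0, -15, 0, 0, 0], [0, 0, -15, 0, 0, 0], [0, 0, -15, 0, 0, 0], [0, 0, -12, 0, 0, 0], [0, 0, -5, 0, 0, 0]]

```text
clock: 22.75
position: [514.9, -219.1, 298.3]
ee_rot: [3.14, 0.001, 1.472]
force: [0.1, -0.1, 0.3]
grip_width: 0.999
grip_force: 0.0
```

Run:
```python
from h import *
from cell import r
plan(475.6,195.7,150,.183)
f=r.grab_frame("wrist"); np.savez("w5.npz",**f)
a=f["frame"][:,:,::-1]
cv2.imwrite("pics/w5c.png",cv2.resize(a[0:240,170:330],None,fx=2.5,fy=2.5,interpolation=cv2.INTER_CUBIC))
```

```text
clock 22.75 tcp [ 514.9 -219.1  298.3] rpy [3.1400e+00 8.0000e-04 1.4723e+00] grip 88.0
shift now [409.  -79.9   0.9] turn z deg -16.1 shift after turn [415.1  36.9   1.3]
```

View pics/w5c.png

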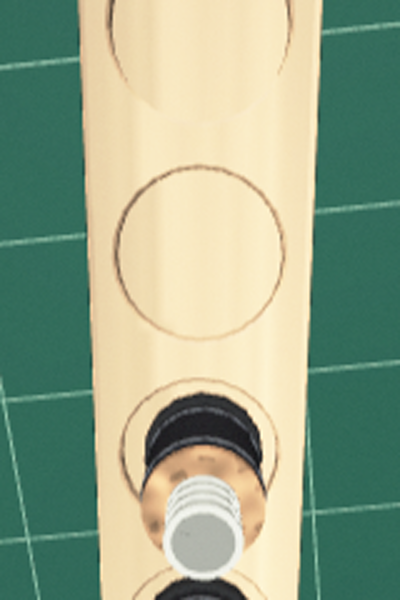

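Emit:
apply_moves:
  targets:
    - [[0, 0, 0, 0, 0, -5], [0, 0, 0, 0, 0, -7.1], [0, 0, 0, 0, 0, -4], [15, 1, 0, 0, 0, 0], [35, 3, 0, 0, 0, 0], [44, 4, 0, 0, 0, 0], [44, 4, 0, 0, 0, 0], [44, 4, 0, 0, 0, 0]]

```text
clock: 23.6
position: [496.5, -34.8, 296.7]
ee_rot: [-3.141, -0.0, 1.751]
force: [-0.1, 0.1, 0.2]
grip_width: 1.001
grip_force: 0.0
```

Emit:
apply_moves:
  targets:
    - [[44, 4, 0, 0, 0, 0], [44, 4, 0, 0, 0, 0], [44, 4, 0, 0, 0, 0], [42, 4, 0, 0, 0, 0], [31, 3, 0, 0, 0, 0], [19, 2, 0, 0, 0, 0], [9, 0, 0, 0, 0, 0], [0, 0, 0, 0, 0, 0]]

```text
clock: 24.4
position: [475.2, 196.6, 296.8]
ee_rot: [-3.141, -0.0, 1.754]
force: [0.6, -0.8, -0.5]
grip_width: 1.0
grip_force: 0.0
```

Emit:
apply_moves:
  targets:
    - [[0, 0, 0, 0, 0, 0], [0, 0, 0, 0, 0, 0], [0, 0, 0, 0, 0, 0], [0, 0, 0, 0, 0, 0], [0, 0, 0, 0, 0, 0], [0, 0, 0, 0, 0, 0], [0, 0, 0, 0, 0, 0], [0, 0, 0, 0, 0, 0]]

```text
clock: 25.2
position: [475.9, 195.7, 297.0]
ee_rot: [-3.142, 0.0, 1.753]
force: [-0.1, -0.5, -0.3]
grip_width: 0.999
grip_force: 0.0
```

Run:
```python
from h import *
from cell import r
plan(475.6,195.7,53.3,.183)
f=dict(np.load("w5.npz")); print(pix2w(f,[[249.8,101]],19))
f=r.grab_frame("wrist"); np.savez("w6.npz",**f)
a=f["frame"][:,:,::-1]
cv2.imwrite("pics/w6c.png",cv2.resize(a[0:240,170:330],None,fx=2.5,fy=2.5,interpolation=cv2.INTER_CUBIC))
```

```text
clock 25.2 tcp [475.9 195.7 297. ] rpy [-3.1415  0.      1.7532] grip 88.0
shift now [ 0.  -0.3 96.7] turn z deg -0.0 shift after turn [ 0.  -0.3 96.7]
[[ 521.17091131 -157.49966665   19.        ]]
```

View pics/w6c.png

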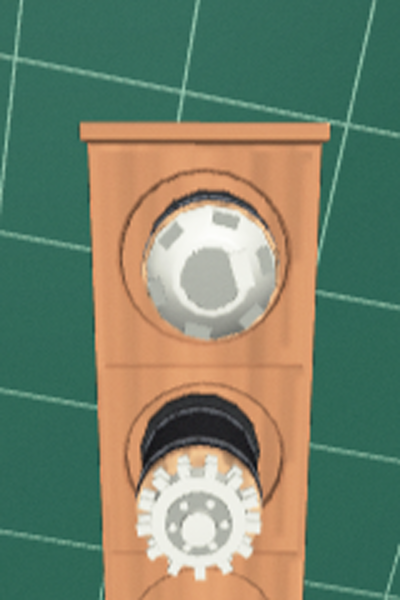

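Run:
```python
from h import *
f=dict(np.load("w6.npz"))
w=pix2w(f,[[249.6,206.9],[250,157.2],[254.4,108.8],[254,76.0]],[77,19,71,19]); print(w.round(1),rack(w,SP).round(1))
```

```text
[[475.5 197.2  77. ]
 [472.3 215.2  19. ]
 [467.5 256.5  71. ]
 [464.3 274.4  19. ]] [[1.000e-01 3.540e+01]
 [1.000e-01 5.370e+01]
 [2.900e+00 9.510e+01]
 [3.100e+00 1.133e+02]]
```

Emit:
apply_moves:
  targets:
    - [[0.8, 0, 7, 0, 0, 0], [0, 0, 18, 0, 0, 0], [0, 0, 18, 0, 0, 0], [0, 0, 18, 0, 0, 0], [0, 0, 18, 0, 0, 0], [0, 0, 12, 0, 0, 0], [0, 0, 6, 0, 0, 0], [0, 0, 0, 0, 0, 0]]

```text
clock: 26.05
position: [475.6, 196.5, 199.5]
ee_rot: [-3.141, -0.0, 1.753]
force: [0.5, -0.5, -0.4]
grip_width: 1.002
grip_force: 0.0
```

Emit:
apply_moves:
  targets:
    - [[0, 0, 0, 0, 0, 0], [0, 0, 0, 0, 0, 0], [0, 0, 0, 0, 0, 0], [0, 0, 0, 0, 0, 0], [0, 0, 0, 0, 0, 0], [0, 0, 0, 0, 0, 0], [0, 0, 0, 0, 0, 0], [0, 0, 0, 0, 0, 0]]
  fingers: 20

```text
clock: 26.85
position: [475.7, 196.5, 200.0]
ee_rot: [-3.142, -0.0, 1.753]
force: [-0.4, -0.6, 0.6]
grip_width: 0.376
grip_force: 30.0
```

Emit:
apply_moves:
  targets:
    - [[0, 0, -3, 0, 0, 0], [0, 0, -6, 0, 0, 0], [0, 0, -8, 0, 0, 0], [0, 0, -8, 0, 0, 0], [0, 0, -8, 0, 0, 0], [0, 0, -8, 0, 0, 0], [0, 0, -8, 0, 0, 0], [0, 0, -6, 0, 0, 0]]

```text
clock: 27.65
position: [475.8, 196.5, 255.9]
ee_rot: [3.141, 0.0, 1.753]
force: [-0.3, -0.4, -0.9]
grip_width: 0.376
grip_force: 30.0
```

Run:
```python
from h import *
plan(521,-157.5,108,-.099)
```

```text
clock 27.65 tcp [475.8 196.5 255.9] rpy [3.141  0.     1.7532] grip 33.1
shift now [-356.4  -19.7    0.9] turn z deg 16.1 shift after turn [-347.8   80.     0.9]
```

Emit:
apply_moves:
  targets:
    - [[0, 0, 0, 0, 0, 2.1], [0, 0, 0, 0, 0, 5], [0, 0, 0, 0, 0, 5], [0, 0, 0, 0, 0, 4], [-12, 3, 0, 0, 0, 0], [-28, 6, 0, 0, 0, 0], [-36, 9, 0, 0, 0, 0], [-36, 9, 0, 0, 0, 0]]

```text
clock: 28.45
position: [491.5, 80.6, 255.2]
ee_rot: [3.141, 0.0, 1.475]
force: [0.6, 0.1, -1.6]
grip_width: 0.375
grip_force: 30.0
```

Emit:
apply_moves:
  targets:
    - [[-36, 9, 0, 0, 0, 0], [-36, 9, 0, 0, 0, 0], [-36, 9, 0, 0, 0, 0], [-36, 8, 0, 0, 0, 0], [-36, 8, 0, 0, 0, 0], [-30, 6, 0, 0, 0, 0], [-18, 3, 0, 0, 0, 0], [-8, 1, 0, 0, 0, 0]]

```text
clock: 29.25
position: [520.8, -159.3, 255.0]
ee_rot: [-3.141, 0.0, 1.472]
force: [0.5, 0.6, -2.3]
grip_width: 0.372
grip_force: 30.0
```

Emit:
apply_moves:
  targets:
    - [[0, 0, 0, 0, 0, 0], [0, 0, 0, 0, 0, 0], [0, 0, 0, 0, 0, 0], [0, 0, 0, 0, 0, 0], [0, 0, 0, 0, 0, 0], [0, 0, 0, 0, 0, 0], [0, 0, 0, 0, 0, 0], [0, 0, 0, 0, 0, 0]]

```text
clock: 30.05
position: [521.1, -157.6, 255.0]
ee_rot: [-3.142, -0.0, 1.472]
force: [-0.2, -0.0, -0.3]
grip_width: 0.375
grip_force: 30.0
```

Run:
```python
from h import *
plan(521,-157.5,53,-.099)
```

```text
clock 30.05 tcp [ 521.1 -157.6  255. ] rpy [-3.1416 -0.      1.4723] grip 33.0
shift now [ 0.1 -0.1 55. ] turn z deg 0.0 shift after turn [ 0.1 -0.1 55. ]
```

Lower about 55.5 mm until contact, then release.

Emit:
apply_moves:
  targets:
    - [[0, 0, 5, 0, 0, 0], [0, 0, 11, 0, 0, 0], [0, 0, 12, 0, 0, 0], [0, 0, 11, 0, 0, 0], [0, 0, 8, 0, 0, 0], [0, 0, 4, 0, 0, 0], [0, 0, 2, 0, 0, 0], [0, 0, 1, 0, 0, 0]]

```text
clock: 30.85
position: [521.2, -157.7, 201.0]
ee_rot: [3.141, 0.0, 1.472]
force: [0.2, -0.1, -1.2]
grip_width: 0.379
grip_force: 30.0
```

Emit:
apply_moves:
  targets:
    - [[0, 0, 0.3, 0, 0, 0], [0, 0, 0.3, 0, 0, 0], [0, 0, 0.3, 0, 0, 0], [0, 0, 0.3, 0, 0, 0], [0, 0, 0, 0, 0, 0], [0, 0, 0, 0, 0, 0], [0, 0, 0, 0, 0, 0], [0, 0, 0, 0, 0, 0]]

```text
clock: 31.65
position: [521.1, -157.7, 200.0]
ee_rot: [3.141, 0.0, 1.472]
force: [-0.9, 0.6, 2.9]
grip_width: 0.379
grip_force: 30.0
```

Emit:
apply_moves:
  targets:
    - [[0, 0, 0, 0, 0, 0], [0, 0, 0, 0, 0, 0], [0, 0, 0, 0, 0, 0], [0, 0, 0, 0, 0, 0], [0, 0, 0, 0, 0, 0], [0, 0, 0, 0, 0, 0], [0, 0, 0, 0, 0, 0], [0, 0, 0, 0, 0, 0]]
  fingers: 88

```text
clock: 32.45
position: [521.1, -157.7, 199.8]
ee_rot: [-3.142, 0.0, 1.472]
force: [-0.4, -1.1, -0.3]
grip_width: 0.997
grip_force: 0.0
```

Emit:
apply_moves:
  targets:
    - [[0, 0, -5, 0, 0, 0], [0, 0, -15, 0, 0, 0], [0, 0, -15, 0, 0, 0], [0, 0, -15, 0, 0, 0], [0, 0, -15, 0, 0, 0], [0, 0, -15, 0, 0, 0], [0, 0, -12, 0, 0, 0], [0, 0, -5, 0, 0, 0]]

```text
clock: 33.25
position: [521.2, -157.7, 298.1]
ee_rot: [3.14, 0.001, 1.472]
force: [0.3, 0.1, -0.3]
grip_width: 0.999
grip_force: 0.0
```

Run:
```python
from h import *
from cell import r
plan(467.6,256.1,150,.183)
f=r.grab_frame("wrist"); np.savez("w7.npz",**f)
a=f["frame"][:,:,::-1]
cv2.imwrite("pics/w7c.png",cv2.resize(a[0:240,170:330],None,fx=2.5,fy=2.5,interpolation=cv2.INTER_CUBIC))
```

```text
clock 33.25 tcp [ 521.2 -157.7  298.1] rpy [3.1399e+00 7.0000e-04 1.4722e+00] grip 88.0
shift now [406.5 -94.    0.7] turn z deg -16.1 shift after turn [416.6  22.6   1.1]
```

View pics/w7c.png

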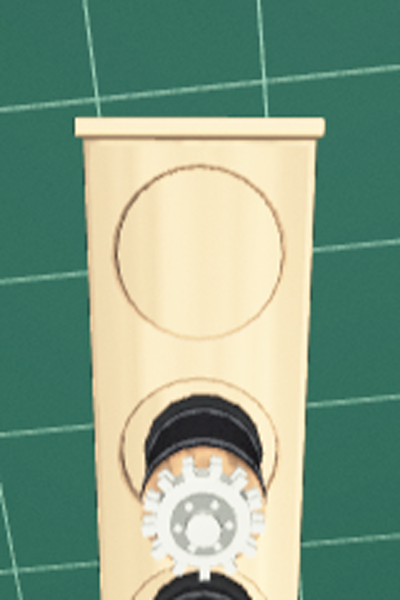

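Emit:
apply_moves:
  targets:
    - [[0, 0, 0, 0, 0, -5], [0, 0, 0, 0, 0, -7.1], [0, 0, 0, 0, 0, -4], [15, 1, 0, 0, 0, 0], [35, 2, 0, 0, 0, 0], [44, 2, 0, 0, 0, 0], [44, 2, 0, 0, 0, 0], [44, 3, 0, 0, 0, 0]]

```text
clock: 34.1
position: [496.9, 25.5, 296.5]
ee_rot: [-3.141, -0.0, 1.751]
force: [0.4, 0.3, 0.5]
grip_width: 1.0
grip_force: 0.0
```

Emit:
apply_moves:
  targets:
    - [[44, 3, 0, 0, 0, 0], [44, 3, 0, 0, 0, 0], [44, 3, 0, 0, 0, 0], [42, 2, 0, 0, 0, 0], [32, 2, 0, 0, 0, 0], [19, 0, 0, 0, 0, 0], [9.5, 0, 0, 0, 0, 0], [0, 0, 0, 0, 0, 0]]

```text
clock: 34.9
position: [467.5, 257.0, 296.5]
ee_rot: [-3.141, 0.0, 1.754]
force: [-0.7, -0.8, -0.5]
grip_width: 0.999
grip_force: 0.0
```

Emit:
apply_moves:
  targets:
    - [[0, 0, 0, 0, 0, 0], [0, 0, 0, 0, 0, 0], [0, 0, 0, 0, 0, 0], [0, 0, 0, 0, 0, 0], [0, 0, 0, 0, 0, 0], [0, 0, 0, 0, 0, 0], [0, 0, 0, 0, 0, 0], [0, 0, 0, 0, 0, 0]]

```text
clock: 35.7
position: [468.1, 256.1, 296.8]
ee_rot: [-3.142, 0.0, 1.753]
force: [-0.2, 0.2, -0.3]
grip_width: 0.996
grip_force: 0.0
```

Run:
```python
from h import *
from cell import r
plan(467.6,256.1,53.3,.183)
f=r.grab_frame("wrist"); np.savez("w8.npz",**f)
a=f["frame"][:,:,::-1]
cv2.imwrite("pics/w8c.png",cv2.resize(a[100:260,170:330],None,fx=3.7,fy=3.7,interpolation=cv2.INTER_CUBIC))
```

```text
clock 35.7 tcp [468.1 256.1 296.8] rpy [-3.1415  0.      1.7533] grip 87.8
shift now [ 0.1 -0.5 96.5] turn z deg -0.0 shift after turn [ 0.1 -0.5 96.5]
```

View pics/w8c.png

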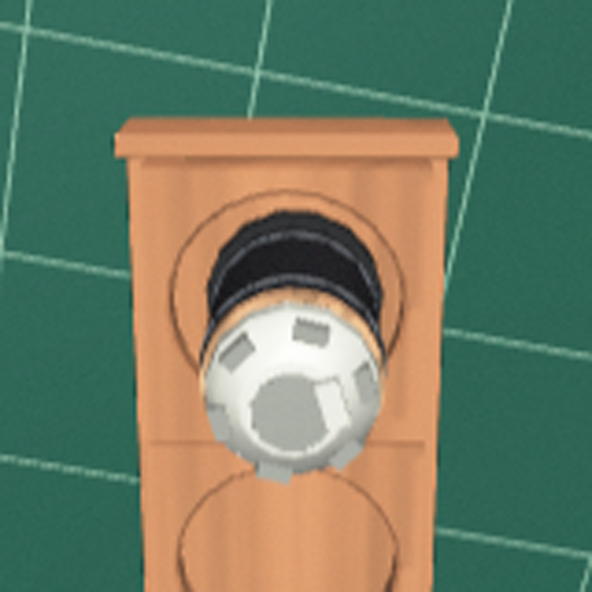

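Emit:
apply_moves:
  targets:
    - [[0.5, 0, 7, 0, 0, 0], [0, 0, 18, 0, 0, 0], [0, 0, 18, 0, 0, 0], [0, 0, 18, 0, 0, 0], [0, 0, 18, 0, 0, 0], [0, 0, 12, 0, 0, 0], [0, 0, 6, 0, 0, 0], [0, 0, 0, 0, 0, 0]]

```text
clock: 36.55
position: [468.0, 256.6, 199.3]
ee_rot: [-3.141, 0.0, 1.753]
force: [0.9, 0.1, -0.6]
grip_width: 0.999
grip_force: 0.0
```

Emit:
apply_moves:
  targets:
    - [[0, 0, 0, 0, 0, 0], [0, 0, 0, 0, 0, 0], [0, 0, 0, 0, 0, 0], [0, 0, 0, 0, 0, 0], [0, 0, 0, 0, 0, 0], [0, 0, 0, 0, 0, 0], [0, 0, 0, 0, 0, 0], [0, 0, 0, 0, 0, 0]]
  fingers: 20

```text
clock: 37.35
position: [468.0, 256.6, 199.8]
ee_rot: [-3.141, 0.0, 1.753]
force: [-0.2, 0.7, -0.2]
grip_width: 0.377
grip_force: 30.0
```

Emit:
apply_moves:
  targets:
    - [[0, 0, -3, 0, 0, 0], [0, 0, -6, 0, 0, 0], [0, 0, -8, 0, 0, 0], [0, 0, -8, 0, 0, 0], [0, 0, -8, 0, 0, 0], [0, 0, -8, 0, 0, 0], [0, 0, -8, 0, 0, 0], [0, 0, -6, 0, 0, 0]]

```text
clock: 38.15
position: [468.1, 256.6, 255.7]
ee_rot: [3.141, -0.0, 1.753]
force: [0.9, -0.5, -0.8]
grip_width: 0.381
grip_force: 30.0
```

Run:
```python
from h import *
f=dict(np.load("w7.npz")); print(pix2w(f,[[249.8,101]],19))
plan(527.2,-95.8,108,-.099)
```

```text
[[527.51594882 -95.99837684  19.        ]]
clock 38.15 tcp [468.1 256.6 255.7] rpy [ 3.1410e+00 -1.0000e-04  1.7532e+00] grip 33.6
shift now [-357.3   -5.8    0.7] turn z deg 16.1 shift after turn [-344.8   93.7    0.7]
```

Emit:
apply_moves:
  targets:
    - [[0, 0, 0, 0, 0, 2.1], [0, 0, 0, 0, 0, 5], [0, 0, 0, 0, 0, 5], [0, 0, 0, 0, 0, 4], [-12, 3, 0, 0, 0, 0], [-28, 7, 0, 0, 0, 0], [-36, 10, 0, 0, 0, 0], [-36, 10, 0, 0, 0, 0]]

```text
clock: 38.95
position: [486.8, 140.4, 255.0]
ee_rot: [3.142, 0.0, 1.475]
force: [0.2, -0.2, -0.7]
grip_width: 0.377
grip_force: 30.0
```

Emit:
apply_moves:
  targets:
    - [[-36, 10, 0, 0, 0, 0], [-36, 10, 0, 0, 0, 0], [-36, 10, 0, 0, 0, 0], [-36, 10, 0, 0, 0, 0], [-35, 10, 0, 0, 0, 0], [-29, 8, 0, 0, 0, 0], [-17, 4, 0, 0, 0, 0], [-8, 2, 0, 0, 0, 0]]

```text
clock: 39.75
position: [527.5, -97.5, 254.8]
ee_rot: [-3.141, 0.0, 1.472]
force: [0.9, 0.4, -1.0]
grip_width: 0.374
grip_force: 30.0
```

Emit:
apply_moves:
  targets:
    - [[0, 0, 0, 0, 0, 0], [0, 0, 0, 0, 0, 0], [0, 0, 0, 0, 0, 0], [0, 0, 0, 0, 0, 0], [0, 0, 0, 0, 0, 0], [0, 0, 0, 0, 0, 0], [0, 0, 0, 0, 0, 0], [0, 0, 0, 0, 0, 0]]

```text
clock: 40.55
position: [527.6, -96.0, 254.8]
ee_rot: [-3.142, -0.0, 1.472]
force: [-0.0, -0.1, -0.9]
grip_width: 0.38
grip_force: 30.0
```

Run:
```python
from h import *
plan(527.2,-95.8,53,-.099)
```

```text
clock 40.55 tcp [527.6 -96.  254.8] rpy [-3.1415 -0.      1.4722] grip 33.5
shift now [ 0.1 -0.4 54.8] turn z deg 0.0 shift after turn [ 0.1 -0.4 54.8]
```

Emit:
apply_moves:
  targets:
    - [[0, 0, 5, 0, 0, 0], [0, 0, 11, 0, 0, 0], [0, 0, 12, 0, 0, 0], [0, 0, 11, 0, 0, 0], [0, 0, 8, 0, 0, 0], [0, 0, 4, 0, 0, 0], [0, 0, 2, 0, 0, 0], [0, 0, 1, 0, 0, 0]]

```text
clock: 41.35
position: [527.7, -96.0, 200.9]
ee_rot: [3.141, 0.0, 1.472]
force: [-0.5, -0.2, -0.5]
grip_width: 0.377
grip_force: 30.0
```

Emit:
apply_moves:
  targets:
    - [[0, 0, 0.3, 0, 0, 0], [0, 0, 0.3, 0, 0, 0], [0, 0, 0.3, 0, 0, 0], [0, 0, 0.3, 0, 0, 0], [0, 0, 0, 0, 0, 0], [0, 0, 0, 0, 0, 0], [0, 0, 0, 0, 0, 0], [0, 0, 0, 0, 0, 0]]

```text
clock: 42.15
position: [527.7, -96.0, 199.8]
ee_rot: [3.141, 0.0, 1.472]
force: [-0.3, 0.5, 3.1]
grip_width: 0.377
grip_force: 30.0
```

Contact at the expected height; release, withdraw, step aside and take one last look.

Emit:
apply_moves:
  targets:
    - [[0, 0, 0, 0, 0, 0], [0, 0, 0, 0, 0, 0], [0, 0, 0, 0, 0, 0], [0, 0, 0, 0, 0, 0], [0, 0, 0, 0, 0, 0], [0, 0, 0, 0, 0, 0], [0, 0, 0, 0, 0, 0], [0, 0, 0, 0, 0, 0]]
  fingers: 88

```text
clock: 42.95
position: [527.6, -96.0, 199.6]
ee_rot: [3.142, -0.0, 1.472]
force: [-0.7, -1.2, -0.4]
grip_width: 0.998
grip_force: 0.0
```

Emit:
apply_moves:
  targets:
    - [[0, 0, -5, 0, 0, 0], [0, 0, -15, 0, 0, 0], [0, 0, -25, 0, 0, 0], [0, 0, -30, 0, 0, 0], [0, 0, -30, 0, 0, 0], [0, 0, -25, 0, 0, 0], [0, 0, -12, 0, 0, 0], [0, 0, -5, 0, 0, 0]]

```text
clock: 43.75
position: [527.6, -95.9, 347.5]
ee_rot: [3.14, 0.0, 1.472]
force: [-0.3, -0.3, -1.2]
grip_width: 1.003
grip_force: 0.0
```

Emit:
apply_moves:
  targets:
    - [[15, 0, 0, 0, 0, 0], [35, 0, 0, 0, 0, 0], [44, 0, 0, 0, 0, 0], [44, 0, 0, 0, 0, 0], [44, 0, 0, 0, 0, 0], [44, 0, 0, 0, 0, 0], [30, 0, 0, 0, 0, 0], [10, 0, 0, 0, 0, 0]]

```text
clock: 44.55
position: [553.2, 172.1, 345.0]
ee_rot: [-3.139, 0.0, 1.476]
force: [-0.8, -0.8, -0.2]
grip_width: 1.0
grip_force: 0.0
```

Run:
```python
from h import *
from cell import r
a=r.grab_frame("top")["frame"][:,:,::-1]; b=r.grab_frame("side")["frame"][:,:,::-1]
p=cv2.resize(a[150:230,265:425],(800,400),interpolation=cv2.INTER_CUBIC)[:, :]
q=cv2.resize(b[100:220,230:390],(400,300),interpolation=cv2.INTER_CUBIC)
out=np.zeros((600,800,3),np.uint8); out[:300,:600]=cv2.resize(p,(600,300)); out[300:,:400]=q; 
cv2.imwrite("pics/fin.png",out)
```

```text
(no output)
```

View pics/fin.png

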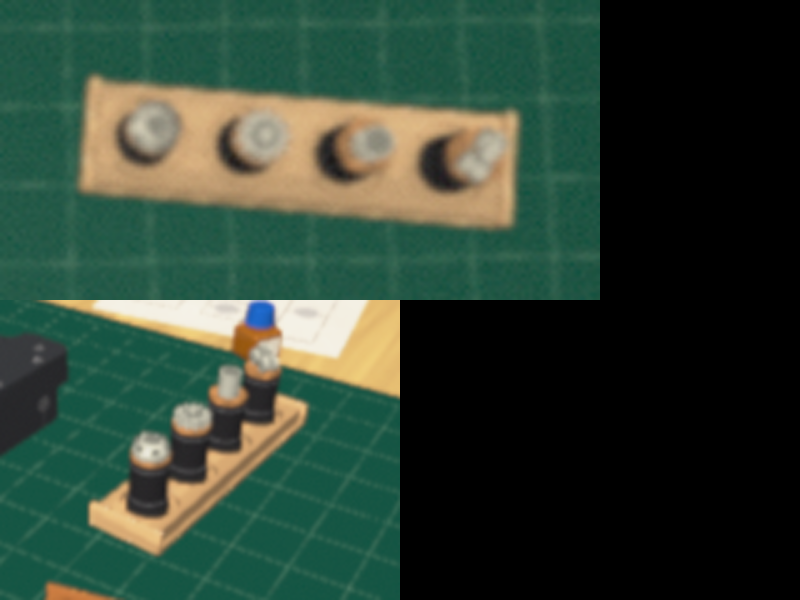

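All four stand upright in the drying rack: cupola (150,130), sprocket (262,135), drum (370,142) and bogie (480,155), in the same left-to-right order. The gripper is clear at the left of the side view.

```bash
python3 -c "
from cell import r
print(r.close_job())"
```

```text
the job is handed in; nothing more can be done
None
```

I moved all four handles to the drying rack in their original order from left to right (cupola, sprocket, drum, bogie), upright and fully down in their wells, and handed the job in at about 45 s; the judge returned no verdict.

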